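# Lock the medicine box with its L-slot latch

### The arm

A 6-joint arm with a two-finger parallel gripper is mounted at the origin on the work surface. World frame = base frame: x ahead of the robot, y to its left, z up, the work surface at z = 0. Lengths are in mm, angles in degrees, forces in N, time in s.
With the tool pointing down it reaches from about 300 to 850 mm from the base axis. Payload 4.2 kg.
Tool frame: the origin (TCP) lies on the mounting face of the last link; the fingertips stand 191 mm ahead of it and the grasp point (between the pads) lies 172 mm ahead of it (arm.tip_reach is the distance from the TCP to the fingertips, in mm); z points along the fingers, x is the direction in which the jaws open and shut, and the axes are right-handed (so a half turn about z gives the same grasp; the last joint's range is limited). The gripper opens to 91 mm and grips with 3 to 60 N. Pads are 32 mm wide; open, the fingers measure 118 mm over their backs; the gripper's body (76 mm by 178 mm) begins 60 mm behind the grasp point.
Start: joints at [73.453, 18.312, 89.639, -0, 72.044, -1.146], TCP at [152.702, 554.351, 404.776] pointing down, gripper open.
Joint ranges: [-177.97, 177.97], [-48.28, 115.42], [12.27, 149.76], [-77.06, 257.06], [2.81, 150.46], [-146.56, 146.56]. Speed limits (degrees/s): [147.25, 147.25, 180, 180, 180, 180].

### API

Orientations are given as a 3x3 rotation matrix whose columns are the frame's x, y, z axes.
In Python, from station import arm, cams, order gives the robot as it stands.
- The arm moves only by the tool jog_arm, never from a script. Its argument "steps" is a list of rows, each an object with "delta_pos": the shift along the tool's x, y, z in cm, a list of three; "yaw": the turn about the tool's z in rad. In form: [{"delta_pos": [tx, ty, tz], "yaw": yaw}, ...]. A call has 1 to 10 rows; each row shifts and turns the pose as measured when the row begins, along the tool's axes as they then stand; what a row does not reach is not made up. A row lasts 1/8 s, in which the tool goes at most 62.5 mm and 10.7 degrees, less where a joint would pass 70% of its speed; a pose out of reach is approached as far as the arm can. A call with a gripper value outside its range is refused whole. "jaw" is the opening, from 0 (shut) to 1 (fully open), set as the call begins (left out, the last holds). The fingers move at their own pace and stop on an object; "force" is the grip in N (left out, the last holds). Time passes only in rows, so rows that do not move let the fingers close. It gives the time, the measured TCP pose, the force and the opening at its end, in the units of the state.
- arm.sense(): the state, without advancing time (a new reading comes with each control period).
- cams.snapshot(name): name is "side" or "top" or "wrist"; returns (picture, depth): 384x512x3 uint8, red, green, blue; 384x512 float32, mm along the optical axis (not along the pixel's ray), 0 where there is no reading.
- cams.get_calibration(name): a dict with "mtx" (3x3 intrinsics, pixels), "eye" and "orientation" of the camera in the world. Camera axes: x right, y down, z forward; pixel columns grow to the right and rows downward; lengths in mm; the calibration is good to about 2 mm. A picture is of the moment at which its call begins: read the wrist's pose just before it. get_calibration takes no time and is no camera call; for the wrist camera it gives the pose at the moment of the call.
- order.job_done(): hands the job in, once; it reports no verdict.
The state is a dict: "t": time; "qpos": joint angles; "joint_vel": joint speeds; "joint_torque": joint torques, N m; "tcp_pos": TCP position; "orientation": TCP orientation; "ft_force": force on the tool from outside, world axes, zero at the start; "moment": the same for the moment, N m; "width": opening from 0.0 (shut) to 1.0 (fully open).
Only numpy, scipy, OpenCV 4.12 (cv2) and the standard library are available. Lean on these libraries where they do the work, as an engineer would, in place of code of your own. Each camera call takes 0.05 s, during which the arm holds its last target.

### The job

Lock the medicine box: with the fingers shut, push the latch knob along the long leg of its L-shaped slot until the bolt is fully out under the keeper on the lid, then push it sideways round the corner to the very end of the short leg, and leave it there. Only push the knob with the outside of the fingers: never have it between the fingers. The bottle, the jar and the little pill pot are to stay where they stand.

Things in the scene. Friction and masses are not known exactly. Their poses are not given: they have to be found in the camera images.
- medbox: White box fixed to the desk, 240 x 220 mm (its x, y), flat top 70 mm above the desk. Origin: centre of its underside. On top an aluminium block, 12 mm high, spans x -105 to +15, y -45 to +50 mm, with an L-shaped slot 15 mm wide. Lid (does not move): beyond x +30 mm; on it at (+68, -15) mm stands the keeper, a steel arch 32 mm wide (y), 20 mm high.
- slot_start (a point): Start of the slot's long leg, at box (x -80, y -15) mm, on the centre line, at the block's top face (82 mm above the desk). The long leg runs from here 70 mm along the box's +x axis to the corner.
- slot_corner (a point): Corner of the L, at box (x -10, y -15) mm: meeting point of the two centre lines, at the block's top face. From here the short leg runs 35 mm along the box's +y axis.
- slot_end (a point): Closed end of the short leg (the locked place), at box (x -10, y +20) mm: where the knob's axis stands when fully home; at the block's top face.
- knob_top (a point): Centre of the top face of the latch knob: upright, black, round, 18 mm in diameter, reaching 3 to 38 mm above the block (top 120 mm above the desk), on a steel pin in the slot. It only slides in the slot, cannot be lifted out, has no spring and stays where it is left; a push of 2 to 4 N moves it.
- bolt (a joint): Travel of the knob and the steel bolt along the long leg, m: 0 at its start, 0.070 at the corner (hard stop), growing along the box's +x. It starts between 0 and 0.025.
- knob (a joint): Travel of the knob along the short leg, m: 0 in the long leg, 0.035 at the closed end (hard stop), growing along the box's +y. The slot lets it leave 0 by more than 2 mm only when bolt is within about 2 mm of 0.070.
- syrup: Bystander: amber bottle, 50 mm in diameter, 115 mm tall, loose on the desk beside the box, about 200 mm from the box's centre towards its +y or -y side. Origin: centre of its underside.
- jar: Bystander: white jar, 54 mm in diameter, 75 mm tall, loose on the desk on the box's other side, likewise. Origin: centre of its underside.
- pillpot: Bystander: little amber pill pot, 38 mm in diameter, 42 mm tall, standing loose on the box's lid near its corner (+x, +y). Origin: centre of its underside, 70 mm above the desk.

How it is judged (in metres and radians):
On the way, in this order (a step that is already met when the one before it is completed fails the run):
1. the knob is pushed along the long leg to the corner (value of joint bolt above 0.062 m and value of joint knob below 0.012 m), for 0.05 s.
2. the knob is pushed sideways to the end of the short leg (value of joint bolt above 0.064 m and value of joint knob above 0.03 m), for 0.05 s.
At the end, for the whole second after the job is handed in: The knob rests at the end of the short leg: bolt at least 64 mm out of 70, knob at least 30 mm out of 35 across, at rest; bottle, jar and pill pot within 20 mm of where they stood (all of step 2 and velocity of joint bolt between -0.005 and 0.005 m/s and velocity of joint knob between -0.005 and 0.005 m/s and distance of each of syrup, jar, pillpot from where it was at the start of the episode below 0.02 m); the robot touches nothing.
It fails at once if the knob is taken between the fingers (horizontal distance between the grasp point and knob_top below 0.01 m and z of the grasp point in the frame of knob_top below 0.01 m and contact force between the fingers and knob above 0.3 N).
It fails at once if a bystander is pushed aside, lifted or tipped (distance of any of syrup, jar, pillpot from where it was at the start of the episode above 0.02 m or angle between any of syrup, jar, pillpot's own z axis and vertical above 0.5 rad).
It also fails if it takes over 40 s, if anything falls off the work surface, if the arm or the gripper's body presses on something with over 40 N, if the wrist force passes 120 N, or if a joint passes its speed limit or range.

## Working session

There is one attempt and no reset: what is moved stays moved. The work goes in short steps, Python scripts to look and compute and a tool call to move; the robot and the scene stay as the last step left them, time stands still between calls to the robot, and variables do not carry over. Pictures are saved under pics/ and viewed, and the job is handed in when it is done.

Besides the shell and the picture viewer there is one more tool, called after "Call:" in YAML: its name, and indented under it one key for each argument. jog_arm: Moves the arm, as the interface text tells. Its arguments: {"type":"object","properties":{"steps":{"type":"array","items":{"type":"object","properties":{"delta_pos":{"type":"array","items":{"type":"number"}},"yaw":{"type":"number"}}}},"jaw":{"type":"number"},"force":{"type":"number"}},"required":["steps"]}

```bash
mkdir -p pics
python3 - <<'E'
from station import arm,cams,order
import cv2,numpy as np
s=arm.sense();print({k:np.round(v,3).tolist() for k,v in s.items()})
for n in("top","side"):
    p,d=cams.snapshot(n);np.savez(f"pics/{n}0.npz",p=p,d=d,**cams.get_calibration(n));cv2.imwrite(f"pics/{n}0.png",p[...,::-1])
    c=cams.get_calibration(n);print(n,{k:np.round(v,3).tolist() for k,v in c.items()})
E
```

```text
{'t': 0.0, 'qpos': [73.452, 18.353, 89.706, 0.0, 72.043, -1.145], 'joint_vel': [0.055, -0.011, -0.0, -0.1, -0.073, -0.01], 'joint_torque': [0.0, -41.247, -23.197, 0.073, 0.046, -0.0], 'tcp_pos': [152.673, 554.195, 403.912], 'orientation': [[0.266, 0.964, -0.001], [0.964, -0.266, -0.002], [-0.002, -0.0, -1.0]], 'ft_force': [0.049, -0.042, -0.582], 'moment': [-0.022, -0.086, 0.013], 'width': 0.997}
top {'mtx': [[427.648, 0.0, 254.73], [0.0, 427.648, 191.68], [0.0, 0.0, 1.0]], 'eye': [445.084, 55.683, 1175.66], 'orientation': [[0.008, -0.993, 0.121], [-1.0, -0.007, 0.007], [-0.007, -0.121, -0.993]]}
side {'mtx': [[464.033, 0.0, 264.954], [0.0, 464.033, 190.012], [0.0, 0.0, 1.0]], 'eye': [495.324, 824.552, 682.588], 'orientation': [[-0.995, -0.042, 0.091], [-0.098, 0.59, -0.801], [-0.02, -0.806, -0.591]]}
```

View pics/top0.png

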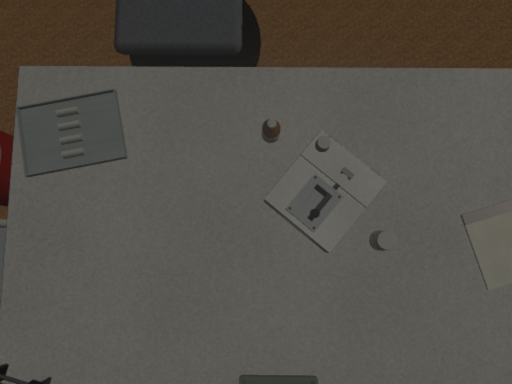

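View pics/side0.png

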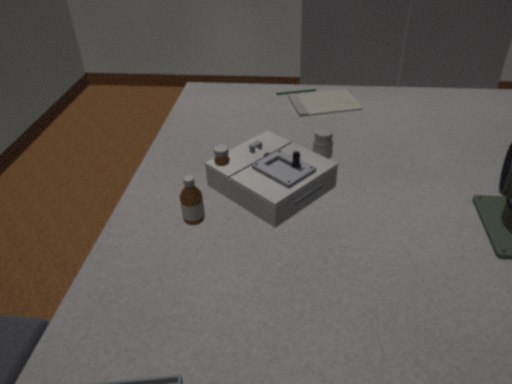

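Run:
```python
import cv2
a=cv2.imread("pics/top0.png")[105:265,250:410];cv2.imwrite("pics/top0c.png",cv2.convertScaleAbs(cv2.resize(a,(600,600),interpolation=cv2.INTER_CUBIC),alpha=1.5))
a=cv2.imread("pics/side0.png")[120:230,170:350];cv2.imwrite("pics/side0c.png",cv2.convertScaleAbs(cv2.resize(a,(792,484),interpolation=cv2.INTER_CUBIC),alpha=1.3))
```

```text
(no output)
```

View pics/top0c.png

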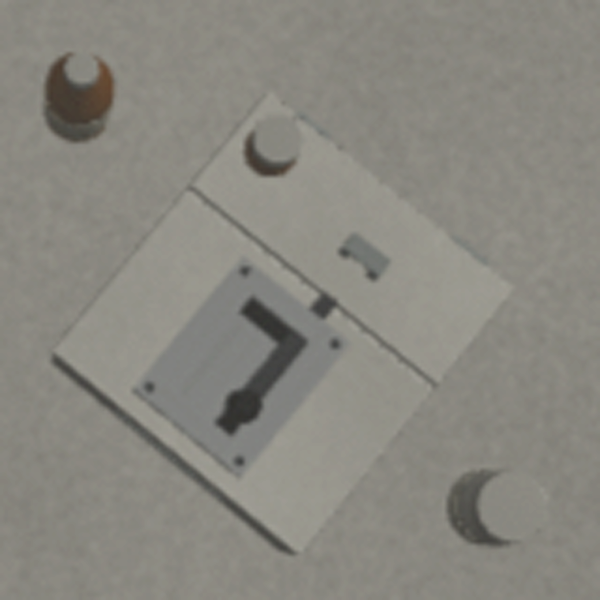

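View pics/side0c.png

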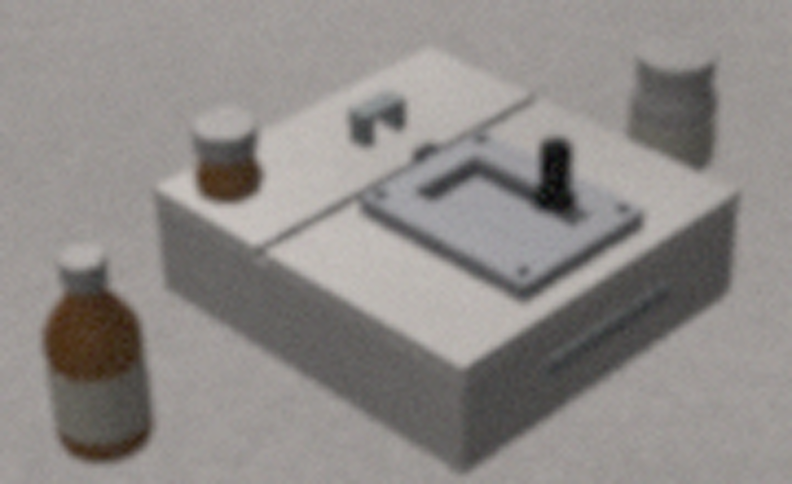

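```bash
cat > h.py <<'E'
import numpy as np,cv2
def ray(c,uv):
    d=np.linalg.inv(c["mtx"])@np.r_[uv,1];return np.asarray(c["eye"],float),np.asarray(c["orientation"])@d
def plane(c,uv,z):
    e,d=ray(c,uv);return e+d*(z-e[2])/d[2]
def proj(c,P):
    q=np.asarray(c["orientation"]).T@(np.asarray(P,float)-np.asarray(c["eye"],float));q=np.asarray(c["mtx"])@q;return q[:2]/q[2]
def tri(L):
    A=0;b=0
    for c,uv in L:
        e,d=ray(c,uv);d=d/np.linalg.norm(d);M=np.eye(3)-np.outer(d,d);A=A+M;b=b+M@e
    return np.linalg.solve(A,b)
E
python3 - <<'E'
from h import *
t=np.load("pics/top0.npz");s=np.load("pics/side0.npz")
T=lambda u,v:np.array([250+(u+.5)/3.75-.5,105+(v+.5)/3.75-.5])
S=lambda u,v:np.array([170+(u+.5)/4.4-.5,120+(v+.5)/4.4-.5])
cs=[T(270,95),T(513,288),T(300,553),T(55,355)]
P=np.array([plane(t,c,70) for c in cs]);print(P.round(1))
print("edges",[np.linalg.norm(P[i]-P[i-3]).round(1) for i in range(4)],"centre",P.mean(0))
# P0=(+x+y) P1=(+x,-y) P2=(-x,-y) P3=(-x,+y)
X=(P[0]+P[1]-P[2]-P[3])[:2];Y=(P[0]+P[3]-P[1]-P[2])[:2]
yx=np.degrees(np.arctan2(X[1],X[0]));yy=np.degrees(np.arctan2(-Y[0],Y[1]));print("yaw",yx,yy)
B=np.array([plane(t,T(*c),82) for c in((245,257),(343,345),(238,477),(135,390))])
print("block",B.round(1),[np.linalg.norm(B[i]-B[i-3]).round(1) for i in range(4)],B.mean(0))
Sc=[S(158,187),S(463,370),S(740,192),S(432,48)]  # +x+y, -x+y, -x-y, +x-y
pairs=[(0,0),(3,1),(2,2),(1,3)]
for a,b in pairs: print("tri",tri([(t,cs[b if False else [0,3,2,1][0] if False else b]),(s,Sc[{0:0,3:1,2:2,1:3}[b]])]).round(1), plane(s,Sc[{0:0,3:1,2:2,1:3}[b]],70).round(1))
a=np.radians((yx+yy)/2);R=np.array([[np.cos(a),-np.sin(a)],[np.sin(a),np.cos(a)]])
c=P.mean(0)[:2]
# knob masks
g=t["p"].max(2);print(g[195:225,305:330].min())
k=plane(t,T(243,405),120);print("knob top",k, "box",R.T@(k[:2]-c))
print("knob tri",tri([(t,T(243,405)),(s,S(556,142))]))
print("blk centre in box",R.T@(B.mean(0)[:2]-c))
for n,u,z in(("pot",T(276,137),112),("syr",T(82,68),115),("jar",T(513,507),75)):
  k=plane(t,u,z);print(n,k.round(1),R.T@(k[:2]-c))
E
```

```text
[[ 745.6 -111.8   70. ]
 [ 609.1 -279.1   70. ]
 [ 425.4 -128.9   70. ]
 [ 559.8   39.    70. ]]
edges [np.float64(215.9), np.float64(237.3), np.float64(215.1), np.float64(239.2)] centre [ 584.9687784  -120.21503445   70.        ]
yaw -39.176193267629586 -38.95853782150915
block [[ 627.6  -91.6   82. ]
 [ 567.  -158.1   82. ]
 [ 476.3  -85.5   82. ]
 [ 535.   -15.7   82. ]] [np.float64(90.0), np.float64(116.2), np.float64(91.2), np.float64(119.7)] [551.46270406 -87.70536995  82.        ]
tri [ 745.9 -112.1   68.6] [ 745.3 -109.8   70. ]
tri [ 608.9 -279.6   68.5] [ 608.1 -276.7   70. ]
tri [ 424.9 -129.1   68.3] [ 424.7 -126.5   70. ]
tri [561.8  38.9  67.1] [563.1  42.4  70. ]
33
knob top [522.49623058 -84.26714277 120.        ] box [-71.15960203 -11.46216323]
knob tri [523.35689096 -83.75304984 124.08736895]
blk centre in box [-46.5029861    4.12402561]
pot [ 705.  -109.2  112. ] [86.27661324 84.19798745]
syr [751.3  22.4 115. ] [ 39.28961963 215.56281164]
jar [ 457.7 -273.3   75. ] [  -2.36859346 -199.03952086]
```

Call:
jog_arm:
  steps:
    - {"delta_pos":[-4.1,3.9,0],"yaw":0}
    - {"delta_pos":[-4.1,3.9,0],"yaw":0}
    - {"delta_pos":[-4.1,3.9,0],"yaw":0}
    - {"delta_pos":[-4.1,3.9,0],"yaw":0}
    - {"delta_pos":[-4.1,3.9,0],"yaw":0}
    - {"delta_pos":[-4.1,3.9,0],"yaw":0}
    - {"delta_pos":[-4.1,3.9,0],"yaw":0}
    - {"delta_pos":[-4.1,3.9,0],"yaw":0}
    - {"delta_pos":[-4.1,3.9,0],"yaw":0}
    - {"delta_pos":[-4.1,3.9,0],"yaw":0}
  jaw: 0
  force: 20

```text
t: 1.35
tcp_pos: [426.1, 43.6, 402.3]
orientation: [[0.257, 0.966, 0.0], [0.966, -0.257, -0.003], [-0.003, 0.001, -1.0]]
ft_force: [1.2, 1.1, -0.1]
width: 0.004
```

Call:
jog_arm:
  steps:
    - {"delta_pos":[-4.1,3.9,0],"yaw":0}
    - {"delta_pos":[-3,2.5,0],"yaw":0}
    - {"delta_pos":[0,0,0],"yaw":0.14}
    - {"delta_pos":[0,0,0],"yaw":0.14}
    - {"delta_pos":[0,0,0],"yaw":0.13}
    - {"delta_pos":[0,0,0],"yaw":0}

```text
t: 2.1
tcp_pos: [471.7, -49.3, 400.1]
orientation: [[0.637, 0.771, -0.004], [0.771, -0.637, -0.003], [-0.005, -0.001, -1.0]]
ft_force: [-0.8, 0.3, -0.3]
width: 0.006
```

Run:
```python
from station import arm,cams,order
import cv2,numpy as np
s=arm.sense();print({k:np.round(v,3).tolist() for k,v in s.items()})
for n in("wrist",):
    c=cams.get_calibration(n);p,d=cams.snapshot(n);np.savez(f"pics/{n}1.npz",p=p,d=d,**c);cv2.imwrite(f"pics/{n}1.png",p[...,::-1])
    print(n,{k:np.round(v,3).tolist() for k,v in c.items()})
```

```text
{'t': 2.1, 'qpos': [-7.289, 9.46, 102.468, -0.214, 68.272, -57.653], 'joint_vel': [-0.194, 0.091, 0.179, 0.051, 0.087, 0.022], 'joint_torque': [-0.052, -31.881, -22.509, 0.0, 0.094, 0.239], 'tcp_pos': [471.745, -49.254, 400.092], 'orientation': [[0.637, 0.771, -0.004], [0.771, -0.637, -0.003], [-0.005, -0.001, -1.0]], 'ft_force': [-0.798, 0.254, -0.276], 'moment': [-0.021, 0.013, 0.014], 'width': 0.006}
wrist {'mtx': [[269.345, 0.0, 258.472], [0.0, 269.345, 192.605], [0.0, 0.0, 1.0]], 'eye': [412.951, -0.841, 380.368], 'orientation': [[0.637, 0.744, 0.204], [0.771, -0.612, -0.176], [-0.006, 0.269, -0.963]]}
```

View pics/wrist1.png

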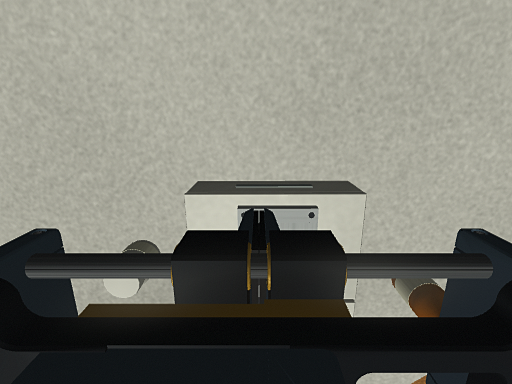

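Call:
jog_arm:
  steps:
    - {"delta_pos":[0,-5,0],"yaw":0}
    - {"delta_pos":[0,-5,0],"yaw":0}
    - {"delta_pos":[0,0,0],"yaw":0}
    - {"delta_pos":[0,0,0],"yaw":0}

```text
t: 2.65
tcp_pos: [393.1, 15.7, 399.8]
orientation: [[0.631, 0.776, -0.003], [0.776, -0.631, -0.003], [-0.004, -0.001, -1.0]]
ft_force: [0.1, 0.6, 0.8]
width: 0.007
```

```bash
cat > snap.py <<'E'
import sys
from station import arm,cams,order
import cv2,numpy as np
n,i=sys.argv[1:3]
s=arm.sense();print({k:np.round(s[k],3).tolist() for k in("t","tcp_pos","ft_force","orientation","width")})
c=cams.get_calibration(n);p,d=cams.snapshot(n);np.savez(f"pics/{n}{i}.npz",p=p,d=d,**c);cv2.imwrite(f"pics/{n}{i}.png",p[...,::-1])
E
python3 snap.py wrist 2
```

```text
{'t': 2.65, 'tcp_pos': [393.147, 15.736, 399.793], 'ft_force': [0.055, 0.558, 0.771], 'orientation': [[0.631, 0.776, -0.003], [0.776, -0.631, -0.003], [-0.004, -0.001, -1.0]], 'width': 0.007}
```

View pics/wrist2.png

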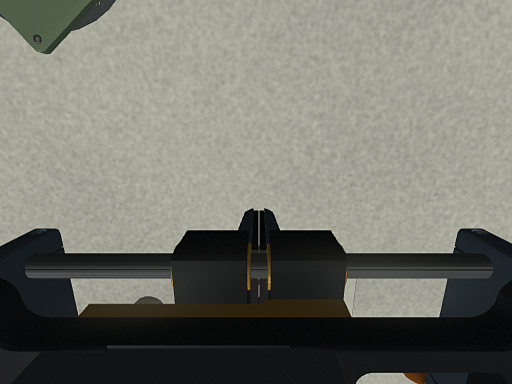

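Call:
jog_arm:
  steps:
    - {"delta_pos":[0,5.5,0],"yaw":0}
    - {"delta_pos":[0,5.5,0],"yaw":0}
    - {"delta_pos":[0,5.5,0],"yaw":0}
    - {"delta_pos":[0,5.5,0],"yaw":0}
    - {"delta_pos":[0,0,0],"yaw":0}
    - {"delta_pos":[0,0,0],"yaw":0}

```text
t: 3.45
tcp_pos: [572.8, -132.3, 396.8]
orientation: [[0.632, 0.775, -0.004], [0.775, -0.632, -0.002], [-0.004, -0.002, -1.0]]
ft_force: [-1.4, 0.5, 0.5]
width: 0.008
```

```bash
python3 snap.py wrist 3
```

```text
{'t': 3.45, 'tcp_pos': [572.816, -132.318, 396.759], 'ft_force': [-1.418, 0.47, 0.491], 'orientation': [[0.632, 0.775, -0.004], [0.775, -0.632, -0.002], [-0.004, -0.002, -1.0]], 'width': 0.008}
```

View pics/wrist3.png

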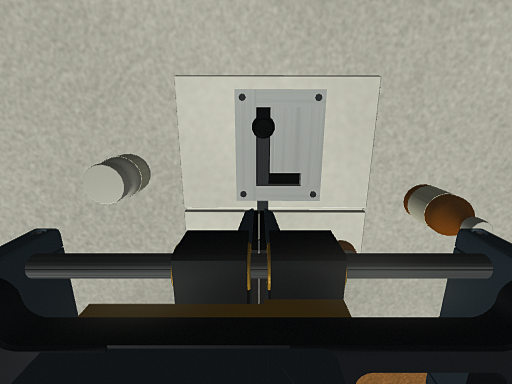

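Run:
```python
from h import *
w=np.load("pics/wrist3.npz");p=w["p"]
a=p[60:220,170:390];cv2.imwrite("pics/w3c.png",cv2.resize(a[...,::-1],(770,560),interpolation=cv2.INTER_CUBIC))
g=cv2.cvtColor(p,cv2.COLOR_RGB2GRAY)
m=((g<70)).astype(np.uint8);m[:100]=0;m[190:]=0;m[:,:250]=0;m[:,305:]=0
n,l,st,ce=cv2.connectedComponentsWithStats(m)
for i in range(1,n):
  if st[i,4]>20: print(st[i],ce[i].round(1))
mb=(g<22).astype(np.uint8)*m
n,l,st,ce=cv2.connectedComponentsWithStats(mb)
for i in range(1,n):
  if st[i,4]>20: print("k",st[i],ce[i].round(1))
print(g[127,250:280],g[150,250:280],g[100:140,263])
print(w["d"][127,263],w["d"][127,300])
```

```text
[ 252  107   48   79 1603] [267.8 152.6]
k [252 108  22  30 501] [262.9 123.2]
k [269 173  31  11 302] [283.5 178.5]
[162 183   0   7  10  13  14  15  14  16  16  14  14  14  15  16  14  15
  12  14  14  15  11   6  38 185 163 159 161 161] [156 158 158 158 159 168  44  31  49  49  47  49  45  51  48  49  46  51
  45  16 176 159 152 152 164 160 160 157 160 158] [161 159 161 165 162 165 182  52   8  13  15  15  17  15  16  16  18  16
   6  12  17  16  15  16  15  17  15  14  15  13  14  13  15  15  12  14
  16  11  28  52]
249.28159 286.9131
```

View pics/w3c.png

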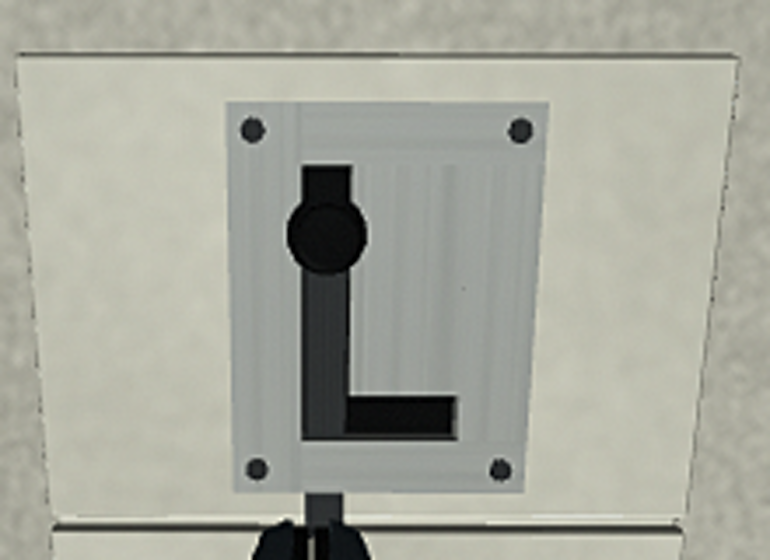

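Run:
```python
from h import *
w=np.load("pics/wrist3.npz")
t=np.load("pics/top0.npz");s=np.load("pics/side0.npz")
W=lambda u,v:np.array([170+(u+.5)/3.5-.5,60+(v+.5)/3.5-.5])
px={"bA":(225,102,-105,-45),"bB":(549,101,-105,50),"bC":(524,492,15,50),"bD":(233,492,15,-45),
"s0":(326,165,-87.5,-15),"sc":(302,438,-2.5,-22.5),"se":(457,438,-2.5,27.5),"se2":(457,396,-17.5,27.5)}
A=[];Q=[]
for k,(u,v,x,y) in px.items():
    A.append((x,y));Q.append(plane(w,W(u,v),82)[:2])
A=np.array(A,float);Q=np.array(Q)
M,_=cv2.estimateAffinePartial2D(A,Q,method=cv2.LMEDS)
# rigid
a0,q0=A.mean(0),Q.mean(0);H=(A-a0).T@(Q-q0);th=np.arctan2(H[0,1]-H[1,0],H[0,0]+H[1,1])
R=np.array([[np.cos(th),-np.sin(th)],[np.sin(th),np.cos(th)]]);c=q0-R@a0
print("yaw",np.degrees(th),"centre",c,"scale",np.hypot(*M[:,0]));print("resid in box mm",((Q-c)@R-A).round(1).tolist())
T=lambda u,v:np.array([250+(u+.5)/3.75-.5,105+(v+.5)/3.75-.5])
k=plane(w,W(327,238),120);print("knob",k,R.T@(k[:2]-c))
print("tri w+top",tri([(w,W(327,238)),(t,T(243,405))]),"w+side",tri([(w,W(327,238)),(s,[170+556/4.4-.4,120+142/4.4-.4])]))
np.savez("box.npz",R=R,c=c)
tcp=np.array([572.8,-132.3]);print("tcp box",R.T@(tcp-c), "tool y angle", np.degrees(np.arctan2(-.632,.775)))
```

```text
yaw -39.198343527516144 centre [ 584.43144761 -118.45636254] scale 0.9973294100561855
resid in box mm [[0.3, 0.2], [0.0, 0.2], [-0.1, 0.2], [0.1, -0.1], [0.4, -0.1], [-0.6, 0.1], [-0.7, 0.0], [0.5, -0.6]]
knob [522.77494622 -87.68962293 120.        ] [-67.22628422 -15.12425671]
tri w+top [524.08651606 -87.92797725  93.26479233] w+side [523.6902295  -87.65584058 121.79222075]
tcp box [ -0.26466439 -18.07945863] tool y angle -39.196688803083156
```

Call:
jog_arm:
  steps:
    - {"delta_pos":[0.3,-4,0],"yaw":0}
    - {"delta_pos":[0,-4,0],"yaw":0}
    - {"delta_pos":[0,-3,0],"yaw":0}
    - {"delta_pos":[0,0,0],"yaw":0}
    - {"delta_pos":[0,0,0],"yaw":0}

```text
t: 4.12
tcp_pos: [483.6, -56.4, 397.9]
orientation: [[0.629, 0.778, -0.001], [0.778, -0.629, -0.003], [-0.003, 0.001, -1.0]]
ft_force: [0.1, 0.4, -0.5]
width: 0.004
```

```bash
cat > st.py <<'E'
from station import arm
import numpy as np
b=np.load("box.npz");s=arm.sense();p=np.array(s["tcp_pos"]);O=np.array(s["orientation"])
tip=p+O[:,2]*191
print("t",s["t"],"tcp box",(b["R"].T@(p[:2]-b["c"])).round(1),"tip box",(b["R"].T@(tip[:2]-b["c"])).round(1),"tip z",tip[2].round(1),"yaw err deg",np.degrees(np.arctan2(O[1,1],O[0,1])).round(2)+39.2,"f box",(b["R"].T@np.array(s["ft_force"])[:2]).round(1),"fz",np.round(s["ft_force"][2],1),"w",s["width"])
E
python3 st.py
```

```text
t 4.125 tcp box [-117.3  -15.6] tip box [-117.2  -16.1] tip z 206.9 yaw err deg 0.25 f box [-0.1  0.3] fz -0.5 w 0.004394985741292888
```

Down 11.3 cm to put the tip at about z = 94.

Call:
jog_arm:
  steps:
    - {"delta_pos":[0,0,4],"yaw":0}
    - {"delta_pos":[0,0,4],"yaw":0}
    - {"delta_pos":[0,0,2],"yaw":0}
    - {"delta_pos":[0,0,0.5],"yaw":0}
    - {"delta_pos":[0,0,0],"yaw":0}
    - {"delta_pos":[0,0,0],"yaw":0}

```text
t: 4.88
tcp_pos: [488.0, -58.8, 292.5]
orientation: [[0.63, 0.777, 0.008], [0.777, -0.63, -0.005], [0.001, 0.009, -1.0]]
ft_force: [0.1, -0.4, -0.2]
width: 0.004
```

```bash
python3 st.py; python3 snap.py side 4;python3 - <<'E'
import cv2
a=cv2.imread("pics/side4.png")[90:230,170:370];cv2.imwrite("pics/side4c.png",cv2.resize(a,(800,560),interpolation=cv2.INTER_CUBIC))
E
```

```text
t 4.875 tcp box [-112.4  -14.7] tip box [-110.6  -14.4] tip z 101.5 yaw err deg 0.17999999999999972 f box [ 0.3 -0.3] fz -0.2 w 0.004132153851014276
{'t': 4.875, 'tcp_pos': [488.023, -58.846, 292.534], 'ft_force': [0.056, -0.39, -0.222], 'orientation': [[0.63, 0.777, 0.008], [0.777, -0.63, -0.005], [0.001, 0.009, -1.0]], 'width': 0.004}
```

View pics/side4c.png

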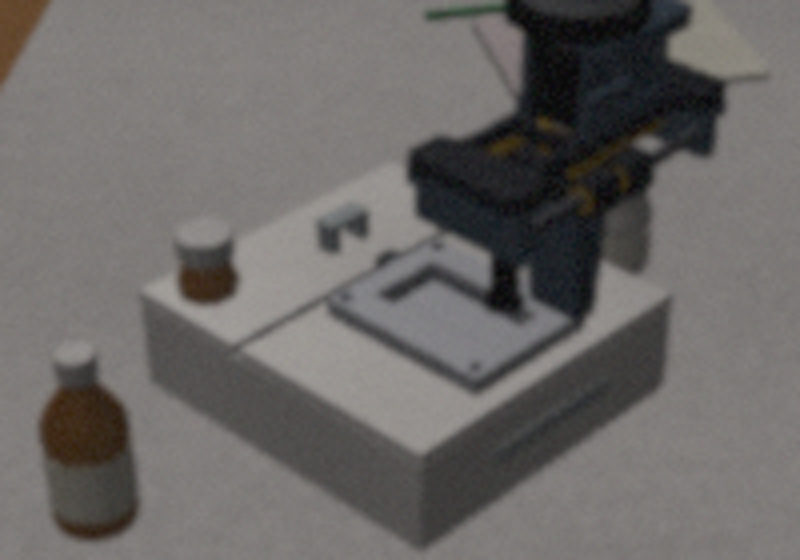

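Call:
jog_arm:
  steps:
    - {"delta_pos":[0,0,0.7],"yaw":0}
    - {"delta_pos":[0,1,0],"yaw":0}
    - {"delta_pos":[0,1,0],"yaw":0}
    - {"delta_pos":[0,0.5,0],"yaw":0}
    - {"delta_pos":[0,0.5,0],"yaw":0}
    - {"delta_pos":[0,0,0],"yaw":0}

```text
t: 5.68
tcp_pos: [513.0, -78.9, 286.6]
orientation: [[0.63, 0.777, 0.009], [0.777, -0.63, -0.004], [0.003, 0.009, -1.0]]
ft_force: [-1.3, -0.4, 0.3]
width: 0.003
```

```bash
python3 st.py
```

```text
t 5.675 tcp box [-80.4 -14.5] tip box [-78.7 -13.9] tip z 95.7 yaw err deg 0.15000000000000568 f box [-0.7 -1.2] fz 0.3 w 0.0028804774921804264
```

Call:
jog_arm:
  steps:
    - {"delta_pos":[-0.1,0.8,0],"yaw":0}
    - {"delta_pos":[0,0.8,0],"yaw":0}
    - {"delta_pos":[0,0.8,0],"yaw":0}
    - {"delta_pos":[0,0,0],"yaw":0}

```text
t: 6.18
tcp_pos: [532.0, -95.6, 286.5]
orientation: [[0.63, 0.777, 0.008], [0.777, -0.63, -0.003], [0.003, 0.008, -1.0]]
ft_force: [-0.0, 0.9, 0.9]
width: 0.009
```

```bash
python3 st.py;python3 snap.py side 5;python3 - <<'E'
import cv2
a=cv2.imread("pics/side5.png")[90:230,170:370];cv2.imwrite("pics/side5c.png",cv2.resize(a,(800,560),interpolation=cv2.INTER_CUBIC))
E
```

```text
t 6.175 tcp box [-55.1 -15.4] tip box [-53.5 -14.9] tip z 95.5 yaw err deg 0.15000000000000568 f box [-0.6  0.7] fz 0.9 w 0.008635654256570303
{'t': 6.175, 'tcp_pos': [532.029, -95.606, 286.515], 'ft_force': [-0.006, 0.907, 0.947], 'orientation': [[0.63, 0.777, 0.008], [0.777, -0.63, -0.003], [0.003, 0.008, -1.0]], 'width': 0.009}
```

View pics/side5c.png

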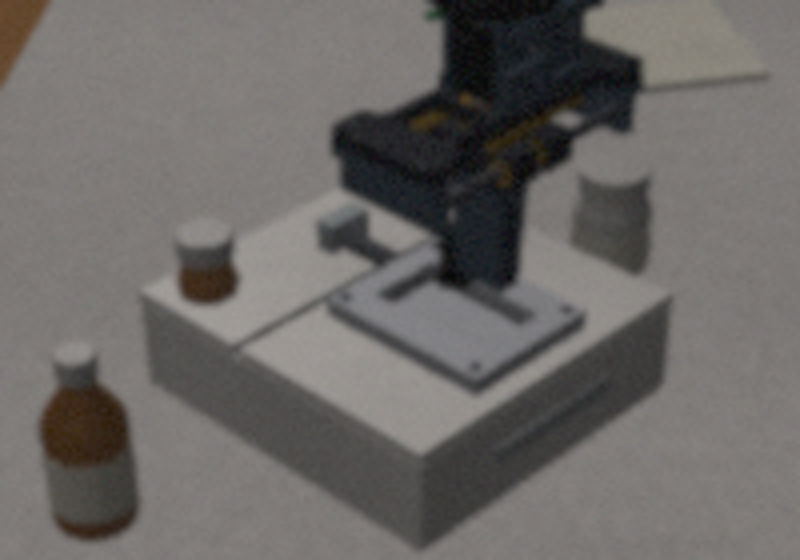

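Call:
jog_arm:
  steps:
    - {"delta_pos":[0,0.7,0],"yaw":0}
    - {"delta_pos":[0,0.6,0],"yaw":0}
    - {"delta_pos":[0,0.3,0],"yaw":0}
    - {"delta_pos":[0,0.3,0],"yaw":0}

```text
t: 6.72
tcp_pos: [546.7, -107.7, 286.5]
orientation: [[0.63, 0.777, 0.005], [0.777, -0.63, -0.001], [0.002, 0.004, -1.0]]
ft_force: [-5.0, 5.2, 3.0]
width: 0.003
```

```bash
python3 st.py
```

```text
t 6.725 tcp box [-36.1 -15.5] tip box [-35.2 -15.1] tip z 95.5 yaw err deg 0.14000000000000057 f box [-7.2  0.8] fz 3.0 w 0.0026517036572798916
```

Call:
jog_arm:
  steps:
    - {"delta_pos":[0,0.3,0],"yaw":0}
    - {"delta_pos":[0,0.4,0],"yaw":0}

```text
t: 6.98
tcp_pos: [549.2, -109.6, 286.5]
orientation: [[0.632, 0.775, -0.008], [0.775, -0.631, 0.008], [0.001, -0.011, -1.0]]
ft_force: [-9.6, 10.3, 9.1]
width: 0.009
```

```bash
python3 st.py
```

```text
t 6.975 tcp box [-32.9 -15.4] tip box [-35.  -15.2] tip z 95.5 yaw err deg 0.04000000000000625 f box [-13.9   1.9] fz 9.1 w 0.009122640268409076
```

Call:
jog_arm:
  steps:
    - {"delta_pos":[0,-1.5,0],"yaw":0}
    - {"delta_pos":[0,-1.5,0],"yaw":0}
    - {"delta_pos":[-2.5,0,0],"yaw":0}
    - {"delta_pos":[-2.5,0,0],"yaw":0}
    - {"delta_pos":[0,0,0],"yaw":0}
    - {"delta_pos":[0,2.5,0],"yaw":0}
    - {"delta_pos":[0,2,0],"yaw":0}
    - {"delta_pos":[0,0,0],"yaw":0}

```text
t: 7.98
tcp_pos: [529.1, -156.3, 288.2]
orientation: [[0.629, 0.777, 0.004], [0.777, -0.629, 0.003], [0.004, 0.001, -1.0]]
ft_force: [-0.7, 0.2, -0.7]
width: 0.005
```

```bash
python3 st.py;python3 snap.py side 6;python3 - <<'E'
import cv2
a=cv2.imread("pics/side6.png")[90:230,170:370];cv2.imwrite("pics/side6c.png",cv2.resize(a,(800,560),interpolation=cv2.INTER_CUBIC))
E
```

```text
t 7.975 tcp box [-19.  -64.3] tip box [-18.8 -63.5] tip z 97.2 yaw err deg 0.23000000000000398 f box [-0.7 -0.2] fz -0.7 w 0.005070613401275998
{'t': 7.975, 'tcp_pos': [529.08, -156.276, 288.196], 'ft_force': [-0.659, 0.236, -0.744], 'orientation': [[0.629, 0.777, 0.004], [0.777, -0.629, 0.003], [0.004, 0.001, -1.0]], 'width': 0.005}
```

View pics/side6c.png

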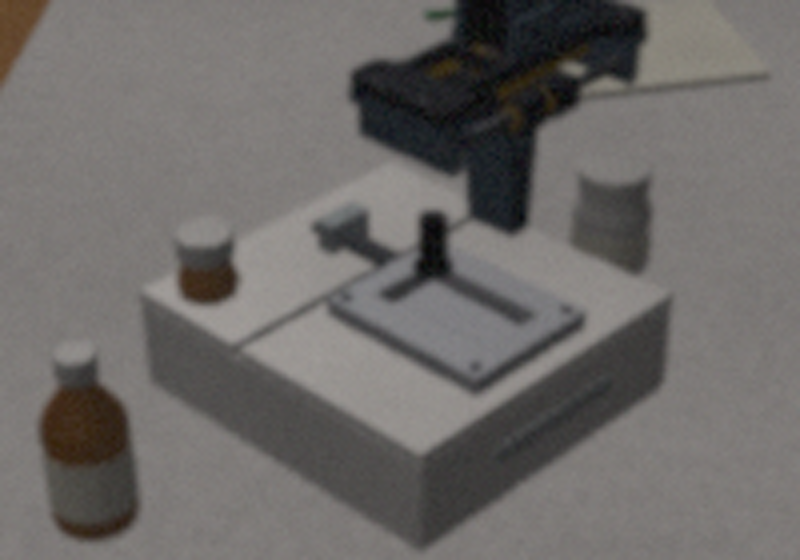

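Call:
jog_arm:
  steps:
    - {"delta_pos":[0,0.8,0.2],"yaw":0}
    - {"delta_pos":[1,0,0],"yaw":0}
    - {"delta_pos":[0.7,0,0],"yaw":0}
    - {"delta_pos":[0.6,0,0],"yaw":0}
    - {"delta_pos":[0.6,0,0],"yaw":0}
    - {"delta_pos":[0.6,0,0],"yaw":0}

```text
t: 8.78
tcp_pos: [557.0, -130.7, 286.0]
orientation: [[0.627, 0.779, 0.0], [0.779, -0.627, 0.002], [0.002, -0.001, -1.0]]
ft_force: [-1.1, -1.4, -0.4]
width: 0.006
```

```bash
python3 st.py
```

```text
t 8.775 tcp box [-13.5 -26.8] tip box [-13.8 -26.4] tip z 95.0 yaw err deg 0.3500000000000014 f box [ 0.1 -1.8] fz -0.4 w 0.006365047969218683
```

Call:
jog_arm:
  steps:
    - {"delta_pos":[0.6,0.2,0],"yaw":0}
    - {"delta_pos":[0.6,0,0],"yaw":0}
    - {"delta_pos":[0.5,0,0],"yaw":0}
    - {"delta_pos":[0.3,0,0],"yaw":0}

```text
t: 9.28
tcp_pos: [571.5, -115.4, 285.8]
orientation: [[0.627, 0.779, -0.002], [0.779, -0.627, 0.002], [0.0, -0.003, -1.0]]
ft_force: [-1.3, -1.1, 0.9]
width: -0.001
```

```bash
python3 st.py
```

```text
t 9.275 tcp box [-11.9  -5.8] tip box [-12.5  -5.8] tip z 94.8 yaw err deg 0.35999999999999943 f box [-0.3 -1.7] fz 0.9 w -0.001004181938291574
```

Call:
jog_arm:
  steps:
    - {"delta_pos":[0.3,0,0],"yaw":0}
    - {"delta_pos":[0.3,0,0],"yaw":0}
    - {"delta_pos":[0.3,0,0],"yaw":0}

```text
t: 9.65
tcp_pos: [576.7, -109.0, 285.8]
orientation: [[0.626, 0.78, -0.006], [0.78, -0.626, -0.001], [-0.005, -0.004, -1.0]]
ft_force: [-7.9, -9.8, 4.1]
width: 0.009
```

```bash
python3 st.py
```

```text
t 9.65 tcp box [-12.    2.4] tip box [-12.6   1.5] tip z 94.8 yaw err deg 0.44000000000000483 f box [  0.1 -12.7] fz 4.1 w 0.009300236585365438
```

Call:
jog_arm:
  steps:
    - {"delta_pos":[0.4,0,0],"yaw":0}
    - {"delta_pos":[0.4,0,0],"yaw":0}

```text
t: 9.9
tcp_pos: [578.7, -106.8, 285.9]
orientation: [[0.623, 0.782, -0.017], [0.782, -0.623, -0.014], [-0.021, -0.005, -1.0]]
ft_force: [-8.6, -12.2, 5.9]
width: 0.002
```

```bash
python3 st.py
```

```text
t 9.9 tcp box [-11.8   5.4] tip box [-12.6   1.3] tip z 95.0 yaw err deg 0.6500000000000057 f box [  1.  -14.9] fz 5.9 w 0.0023121292380836817
```

Tip stopped at a hard stop. Back off the way it came, lift and look.

Call:
jog_arm:
  steps:
    - {"delta_pos":[-2,0,0],"yaw":0}
    - {"delta_pos":[-2.5,0,0],"yaw":0}
    - {"delta_pos":[-1,0,0],"yaw":0}
    - {"delta_pos":[0,0,0],"yaw":0}
    - {"delta_pos":[0,0,-5],"yaw":0}
    - {"delta_pos":[0,0,-5],"yaw":0}
    - {"delta_pos":[0,2,-1],"yaw":0}
    - {"delta_pos":[0,0,0],"yaw":0}
    - {"delta_pos":[0,0,0],"yaw":0}

```text
t: 11.02
tcp_pos: [562.5, -159.8, 399.5]
orientation: [[0.623, 0.782, -0.011], [0.782, -0.624, -0.007], [-0.012, -0.004, -1.0]]
ft_force: [0.4, 0.5, -0.1]
width: 0.005
```

```bash
python3 st.py;python3 snap.py wrist 7;python3 snap.py side 7;python3 - <<'E'
import cv2
a=cv2.imread("pics/side7.png")[90:230,170:370];cv2.imwrite("pics/side7c.png",cv2.resize(a,(800,560),interpolation=cv2.INTER_CUBIC))
E
```

```text
t 11.025 tcp box [  9.2 -45.9] tip box [  8.4 -48.3] tip z 208.5 yaw err deg 0.6300000000000026 f box [-0.   0.6] fz -0.1 w 0.0053673182179961865
{'t': 11.025, 'tcp_pos': [562.537, -159.819, 399.518], 'ft_force': [0.35, 0.484, -0.141], 'orientation': [[0.623, 0.782, -0.011], [0.782, -0.624, -0.007], [-0.012, -0.004, -1.0]], 'width': 0.005}
{'t': 11.075, 'tcp_pos': [562.532, -159.846, 399.305], 'ft_force': [-0.049, 0.109, 0.114], 'orientation': [[0.623, 0.782, -0.011], [0.782, -0.623, -0.007], [-0.013, -0.004, -1.0]], 'width': 0.006}
```

View pics/side7c.png

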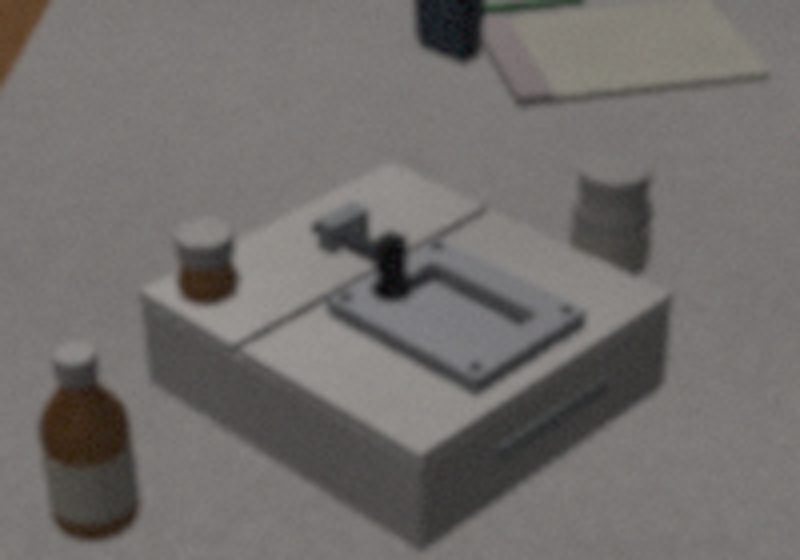

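View pics/wrist7.png

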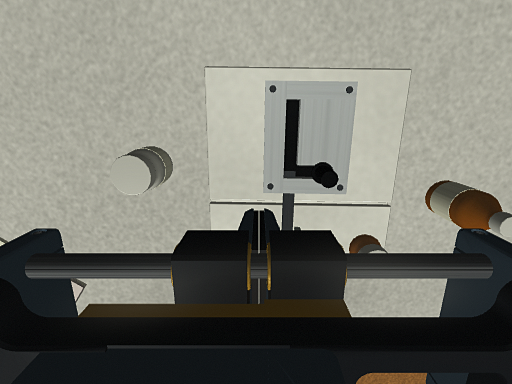

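Run:
```python
from h import *
w=np.load("pics/wrist7.npz");s=np.load("pics/side7.npz");b=np.load("box.npz")
a=w["p"][140:210,260:360];cv2.imwrite("pics/w7c.png",cv2.convertScaleAbs(cv2.resize(a[...,::-1],(800,560),interpolation=cv2.INTER_CUBIC),alpha=2))
for n,P in(("end top",(-10,20,120)),("y15 top",(-10,15,120)),("end base",(-10,20,85)),("blk",(15,50,82))):
  q=np.r_[b["R"]@np.array(P[:2])+b["c"],P[2]];u=proj(w,q);print(n,u.round(1),"crop",((u-[260,140]+.5)*8-.5).round(0),"side",((proj(s,q)-[170,90]+.5)*4-.5).round(0))
```

```text
end top [329.4 179.1] crop [559. 316.] side [395. 240.]
y15 top [324.3 179. ] crop [518. 316.] side [401. 236.]
end base [321.8 172.2] crop [498. 261.] side [396. 290.]
blk [345.9 193.6] crop [691. 432.] side [330. 299.]
```

View pics/w7c.png

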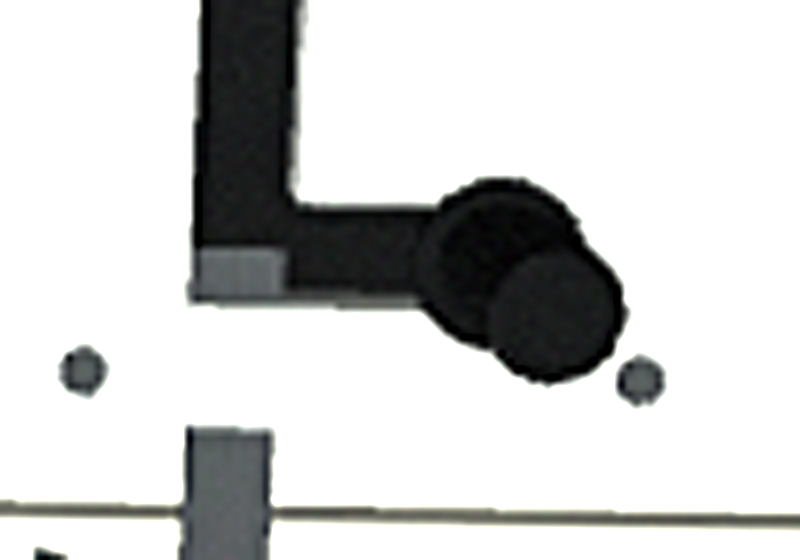

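```bash
python3 -c "
from station import order;print(order.job_done())"
```

```text
the job is handed in; nothing more can be done
None
```

The latch is locked and the job is handed in; no verdict was reported. With the fingers shut, I pushed the knob along the long leg to its hard stop. I then took the fingers round to its -y side and pushed it along the short leg to the closed end. After that I backed off and lifted clear, at t ≈ 11 s of the 40 s allowed.

**Last checks:**
- **Knob:** in the final wrist view its top sits within about 0.5 mm of where the fully locked position should appear. Both pushes ended with the fingertips no longer advancing, at about 14–15 N. The side view shows the bolt under the keeper.
- **Bystanders:** by eye, the bottle, jar and pill pot look unmoved in the side pictures. I did not measure their final positions.
- **Robot:** the fingertips are at about z = 208 mm and the wrist force is near zero, so it touches nothing.

**Disagreements:**
- **Knob height:** one early triangulation, from the wrist and coarse top views, put the knob top at 93 mm. The wrist and side views gave 122 mm, and the wrist depth readings also fit the stated 120 mm, so I dropped the 93 mm.
- **Short-leg stop:** the tip stopped about 4 mm further on than I expected. I put this down to the fingers being thinner than I assumed, and the final wrist view confirmed the knob was at the end.

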